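Sweep the examined stones off the picking tray

ROBOT

A 6-joint arm with a two-finger parallel gripper is mounted at the origin on the work surface. World frame = base frame: x ahead of the robot, y to its left, z up, the work surface at z = 0. Lengths are in m, angles in degrees, forces in N, time in s.
With the tool pointing down it reaches from about 0.35 to 0.875 m from the base axis. Payload 4.2 kg.
Tool frame: the origin (TCP) lies at the very end of the fingers, on their centre line; the grasp point (between the pads) lies 19 mm behind it; y points along the fingers, z is the direction in which the jaws open and shut, and the axes are right-handed (so a half turn about y gives the same grasp; the last joint's range is limited). The gripper opens to 87 mm and grips with 3 to 60 N. Pads are 19 mm wide; open, the fingers measure 117 mm over their backs; the gripper's body (75 mm by 190 mm) begins 51 mm behind the grasp point.
Start: joints at [-52.678, 22.042, 0.453, 0, -68.411, -14.817], TCP at [0.239, -0.577, 0.223] pointing down, gripper open.
Joint ranges: [-179.83, 179.83], [-69.29, 118.12], [-61.27, 80.66], [-181.25, 117.63], [-171.15, -9.14], [-177.46, 177.46]. Speed limits (degrees/s): [159.86, 159.86, 180, 180, 180, 180].

INTERFACE

Orientations are given as a 3x3 rotation matrix whose columns are the frame's x, y, z axes.
In Python, from station import r, eyes gives the robot as it stands.
- The arm moves only by the tool play_rows, never from a script. Its argument "deltas" is one flat list of numbers, 5 for each row, row after row: the closure in counts, from 0 (fully open) to 255 (shut), then the shift along the tool's x, y, z in mm, then the turn about the tool's y in rad. In form: [claw, tx, ty, tz, roll, claw, tx, ty, tz, roll, ...]. A call has exactly 10 rows; each row shifts and turns the commanded pose from where the row before left it, along the tool's axes as they then stand; what a row does not reach is not made up. A row lasts 1/10 s, in which the tool goes at most 50 mm and 8.59 degrees, less where a joint would pass 70% of its speed; a pose out of reach is approached as far as the arm can. A call is refused whole if a number of a shift passes 50 or a number of a turn 0.15, either way. A call with a gripper value outside its range is refused whole. The fingers move at their own pace and stop on an object; the grip force is fixed at half the most. Time passes only in rows, so rows that do not move let the fingers close, or fill a call up. It gives the time, the measured TCP pose, the force and the opening at its end, in the units of the state.
- r.sense(): the state, without advancing time (a new reading comes with each control period).
- eyes.capture(name): name is "scene" or "top" or "wrist"; returns a dict with "img" (480x640x3 uint8, blue, green, red), "vfov" (degrees; the focal length in pixels is half the picture's height over the tangent of half this angle, whatever the lens; pixels are square), "cx", "cy" (the principal point, pixels), "R" (3x3) and "t" (3): a world point X has camera coordinates R X + t; the wrist camera has in their place "tool_from_camera" (4x4, takes a point from camera to tool coordinates, whose origin is the TCP and whose axes are the tool frame's). Camera axes: x right, y down, z forward; pixel columns grow to the right and rows downward; lengths in m; the calibration is good to about 2 mm. The wrist camera is an equidistant fisheye: a pixel r from the principal point sees the ray r / f radians off the axis. A picture is of the moment at which its call begins: read the wrist's pose just before it. There is no depth.
- r.finish_job(): hands the job in, once; it reports no verdict.
The state is a dict: "time_s": time; "joints": joint angles; "joint_velocities": joint speeds; "effort": joint torques, N m; "tcp_pos": TCP position; "ee_rot": TCP orientation; "wrist_force": force on the tool from outside, world axes, zero at the start; "moment": the same for the moment, N m; "gripper_width": opening from 0.0 (shut) to 1.0 (fully open).
Only numpy, scipy, OpenCV 4.12 (cv2) and the standard library are available. Lean on these libraries where they do the work, as an engineer would, in place of code of your own. Each camera call takes 0.05 s, during which the arm holds its last target.

TASK

The three loose stones on the white picking tray have been examined: with closed fingers, sweep them along the board and over its open edge into the catch trough, so that all three lie in the trough. Only push them, do not pick any up, and leave the capped vial that stands among them, and the dish and the jar beside the tray, standing where they are.

Things in the scene. Friction and masses are not known exactly. Their poses are not given: they have to be found in the camera images.
- tray: picking tray fixed to the desk, its place on the desk varies and it is turned up to 86 degrees either way. Origin on the desk under the tray, z up. A white board with its flat top 45 mm above the desk, from x = -100 to +120 mm and y = -120 to +120 mm in the tray's frame; on its two y sides and its +x side runs a rim 5 mm thick and 10 mm higher than the board. The -x side has no rim: the board ends there in the open edge, and right below it lies the catch trough
- edge (a point): middle of the board's open edge, at the height of the board's top (tray frame x = -100 mm, y = 0, z = 45 mm); same axes as the tray, so things are swept out along its -x
- trough (a point): centre of the floor of the catch trough, a metal channel open at the top along the whole open edge: inside 60 mm wide (tray frame x = -100 to -160 mm) and 230 mm long (along y), floor 5 mm above the desk and 40 mm below the board, outer walls 5 mm thick and as high as the board's top; same axes as the tray
- stone_a: loose angular grey-brown stone chip, about 34 x 29 x 20 mm, flat underside, 18 to 40 g, lying anywhere on the board of the tray; origin at its centre, 10 mm above its underside, z up
- stone_b: loose angular grey-brown stone chip, about 31 x 29 x 20 mm, flat underside, 18 to 40 g, lying anywhere on the board of the tray; origin at its centre, 10 mm above its underside, z up
- stone_c: loose angular grey-brown stone chip, about 33 x 27 x 20 mm, flat underside, 18 to 40 g, lying anywhere on the board of the tray; origin at its centre, 10 mm above its underside, z up
- vial: capped glass specimen vial, upright on the board among the stones, black cap, 25 mm in diameter, 48 mm tall, loose; it and the stones lie side by side, each in its own lane, centres at least 40 mm apart across the tray (along its y), at least 23 mm from the side rims and 60 mm from the +x rim; origin at the centre of its underside; to be left alone
- dish: covered round glass dish, 70 mm in diameter, 16 mm high, loose on the desk to the left of the tray; origin at the centre of its underside; to be left alone
- jar: small jar with a black cap, 54 mm in diameter, 70 mm tall, loose on the desk to the right of the tray; origin at the centre of its underside; to be left alone

How it is judged:
By the outcome, as a careful person would: the job done as asked, in the order asked, and still so for the second after the job is handed in, with the robot touching nothing.
It also fails if it takes over 51 s, if anything falls off the work surface, if the arm or the gripper's body presses on something with over 40 N, if the wrist force passes 120 N, or if a joint passes its speed limit or range.

## Working session

There is one attempt and no reset: what is moved stays moved. The work goes in short steps, Python scripts to look and compute and a tool call to move; the robot and the scene stay as the last step left them, time stands still between calls to the robot, and variables do not carry over. Pictures are saved under pics/ and viewed, and the job is handed in when it is done.

Besides the shell and the picture viewer there is one more tool, called by a JSON object that holds its "fn" and its "kwargs". play_rows: Moves the arm, as the interface text tells. Its arguments: {"type":"object","properties":{"deltas":{"type":"array","items":{"type":"number"}}},"required":["deltas"]}

```bash
mkdir -p pics; ls; python3 - <<'E'
from station import r, eyes
import cv2,numpy as np
s=r.sense();print(s)
for n in("scene","top"):
    c=eyes.capture(n);cv2.imwrite(f"pics/{n}0.png",c["img"]);print(n,c["vfov"],c["cx"],c["cy"],c["R"],c["t"])
    np.savez(f"{n}0.npz",**c)
E
```

```text
pics
{'time_s': 0.0, 'joints': array([-5.26759751e+01,  2.20917851e+01,  3.79563117e-01, -3.04528626e-02,
       -6.84110510e+01, -1.48172303e+01]), 'joint_velocities': array([ 0.08820751,  0.085679  ,  0.02695362, -0.03817899, -0.0123327 ,
        0.03998758]), 'effort': array([ 2.02179513e-04, -3.90664244e+01,  1.87405318e+01,  4.22008932e+00,
        1.09442265e-02, -1.85817462e-04]), 'tcp_pos': array([ 0.23904343, -0.57682308,  0.22144355]), 'ee_rot': array([[ 9.23909157e-01, -9.11471982e-04, -3.82610819e-01],
       [ 3.82611897e-01,  2.01054351e-03,  9.23906972e-01],
       [-7.28596234e-05, -9.99997563e-01,  2.20629958e-03]]), 'wrist_force': array([0.24782203, 0.0152922 , 0.01454645]), 'moment': array([-0.00500023, -0.05167544,  0.00314276]), 'gripper_width': 1.0031452712113096}
scene 45.48258782208461 318.48042565543886 246.18504081632543 [[ 0.46982935  0.88270686  0.00943333]
 [ 0.55355155 -0.28627543 -0.78206589]
 [-0.6876344   0.37265934 -0.62312435]] [-0.27502812 -0.26861064  1.6486491 ]
top 45.530189317439934 326.91571950155264 236.54699512490802 [[-1.45037870e-03 -9.99972454e-01  7.27927243e-03]
 [-9.92808928e-01  5.68574265e-04 -1.19708437e-01]
 [ 1.19701000e-01 -7.40054922e-03 -9.92782404e-01]] [-0.01366828  0.56943982  1.28467619]
```

View pics/scene0.png

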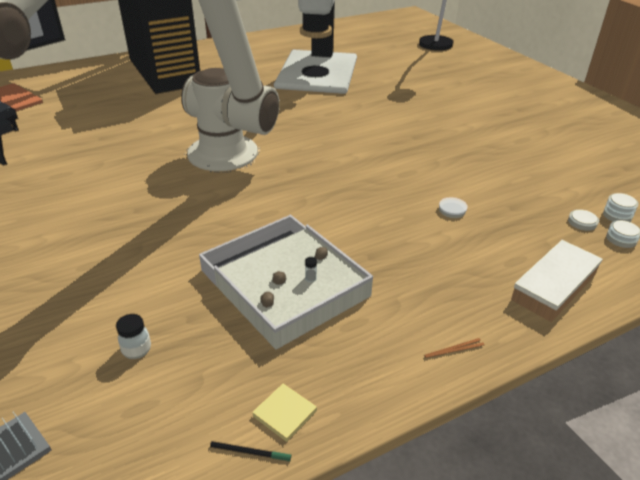

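View pics/top0.png

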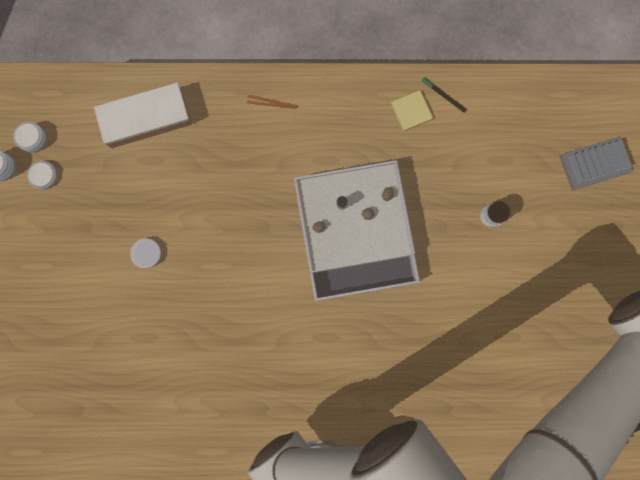

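The top view shows the tray with its trough (dark strip, about (365,277)) facing the robot. The stones are near (319,227), (368,214) and (388,194), and the vial cap is near (342,202). The jar is at (496,213) and the dish at (146,253).

```bash
cat > h.py <<'E'
import numpy as np,cv2
def load(n): return dict(np.load(n))
def ray(c,u,v):
    f=240/np.tan(np.radians(float(c["vfov"]))/2)
    d=np.array([(u-c["cx"])/f,(v-c["cy"])/f,1.]); R=c["R"]
    return -R.T@c["t"], R.T@d
def onz(c,u,v,z):
    o,d=ray(c,u,v); return o+d*(z-o[2])/d[2]
def proj(c,X):
    f=240/np.tan(np.radians(float(c["vfov"]))/2); p=c["R"]@np.asarray(X,float)+c["t"]
    return p[0]/p[2]*f+c["cx"],p[1]/p[2]*f+c["cy"]
E
python3 - <<'E'
from h import *
c=load("top0.npz");im=c["img"]
k=im[145:310,280:435];cv2.imwrite("pics/topcrop.png",cv2.resize(k,None,fx=3.6,fy=3.6,interpolation=cv2.INTER_CUBIC))
hsv=cv2.cvtColor(im,cv2.COLOR_BGR2HSV)
m=((hsv[...,1]<45)).astype(np.uint8)*255
n,l,st,ce=cv2.connectedComponentsWithStats(m)
for i in range(1,n):
    if st[i,4]>300: 
        print(st[i],ce[i])
        cn,_=cv2.findContours((l==i).astype(np.uint8),0,1); print(cv2.boxPoints(cv2.minAreaRect(cn[0])).tolist())
# dark/brown blobs within tray
sub=np.zeros_like(m);sub[170:250,300:412]=1
d=((im.max(2)<125)&(sub>0)).astype(np.uint8)
n,l,st,ce=cv2.connectedComponentsWithStats(d)
for i in range(1,n):
    if st[i,4]>15: print('blob',st[i],ce[i],im[l==i].mean(0))
E
```

```text
[    0     0   640    63 39832] [320.45629142  30.62151034]
[[0.0, 61.99999237060547], [0.0, 0.0], [638.9998779296875, 0.0], [638.9998779296875, 61.99999237060547]]
[  94   83   95   61 3465] [140.95584416 113.198557  ]
[[92.87199401855469, 106.70399475097656], [177.8511962890625, 81.91839599609375], [188.89439392089844, 119.78079223632812], [103.91519165039062, 144.56639099121094]]
[ 13 122  34  31 768] [ 29.48177083 136.82421875]
[[7.999996185302734, 136.0], [28.499996185302734, 115.5], [50.999996185302734, 138.0], [30.499996185302734, 158.5]]
[ 560  137   72   53 2367] [596.0747782  162.80608365]
[[559.5494384765625, 154.54421997070312], [621.7998046875, 135.2762451171875], [632.822509765625, 170.88824462890625], [570.5721435546875, 190.15621948242188]]
[  0 151  16  30 357] [  6.17647059 166.03921569]
[[0.0, 180.0], [0.0, 151.0], [15.0, 151.0], [15.0, 180.0]]
[ 27 161  30  29 659] [ 41.57663126 174.58725341]
[[21.5, 174.5], [41.5, 154.5], [61.5, 174.5], [41.5, 194.5]]
[  294   160   125   141 12807] [356.15733583 230.04684938]
[[292.94635009765625, 177.3624267578125], [397.912780
[... 649 characters left out ...]
[592.0, 479.0], [491.0, 479.0]]
blob [313 170  22   4  28] [323.         171.32142857] [ 79.75        99.85714286 117.5       ]
blob [399 170  13  65 442] [407.12895928 192.00678733] [ 65.75565611  85.8800905  102.3438914 ]
blob [300 183  12  67 167] [305.18562874 219.82035928] [103.36526946 110.93413174 116.62275449]
blob [382 186  16  15 169] [389.49704142 192.98224852] [ 84.34911243  95.79289941 106.31952663]
blob [337 191  27  18 268] [348.61940299 199.69776119] [88.41044776 94.67910448 99.09701493]
blob [362 207  16  13 153] [369.60130719 212.7124183 ] [ 86.93464052  97.4379085  107.        ]
blob [313 220  18  13 155] [320.94193548 225.67741935] [ 84.83870968  96.01935484 106.20645161]
```

View pics/topcrop.png

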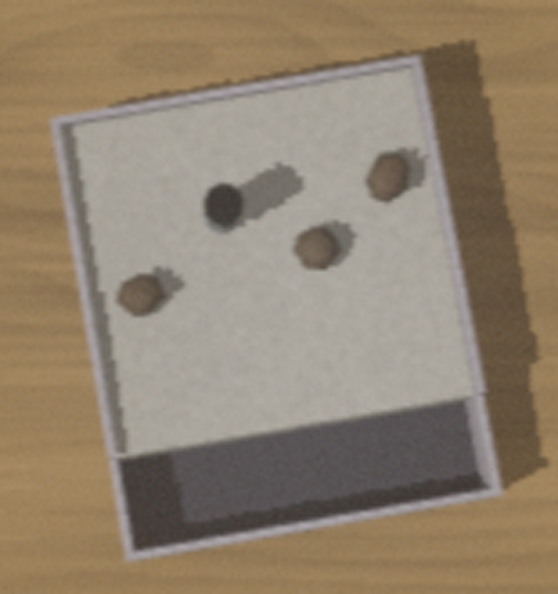

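```bash
cat >> h.py <<'E'
def frame():
    return np.load("tray.npz")
def tray2w(p):
    f=frame(); return f["o"]+f["M"]@np.asarray(p)
def w2tray(p):
    f=frame(); return f["M"].T@(np.asarray(p)-f["o"])
E
python3 - <<'E'
from h import *
c=load("top0.npz")
pix=lambda x,y:(280+(x+.5)/3.6-.5,145+(y+.5)/3.6-.5)
P=[((51,119),.055,(.125,.125)),((421,57),.055,(.125,-.125)),((118,457),.045,(-.1,.12)),((484,394),.045,(-.1,-.12))]
P+=[((129,558),.045,(-.165,.12)),((500,492),.045,(-.165,-.12))]
W=np.array([onz(c,*pix(*p),z)[:2] for p,z,_ in P]);T=np.array([t for *_,t in P])
wc,tc=W.mean(0),T.mean(0)
H=(T-tc).T@(W-wc);U,S,V=np.linalg.svd(H);M=(V.T@np.diag([1,np.sign(np.linalg.det(V.T@U.T))])@U.T);o=wc-M@tc
print(np.degrees(np.arctan2(M[1,0],M[0,0])),o);print((T@M.T+o-W)*1000)
np.savez("tray.npz",o=o,M=M)
for n,p,z in [("A left",(141,294),.055),("mid",(317,247),.055),("right",(388,177),.055),("vialcap",(222,204),.093)]:
    w=onz(c,*pix(*p),z);print(n,w,w2tray(w[:2])*1000)
w=onz(c,146,253,.012);print('dish',w,w2tray(w[:2]))
w=onz(c,498,212,.07);print('jar',w,w2tray(w[:2]))
# check in scene
s=load("scene0.npz")
for p,z in [((.125,.125),.055),((.125,-.125),.055),((-.165,.12),.045),((-.165,-.12),.045)]:
    print(proj(s,[*tray2w(p),z]))
E
python3 - <<'E'
from h import *
c=load("scene0.npz")
k=c["img"][205:350,190:385];cv2.imwrite("pics/sc.png",cv2.resize(k,None,fx=4,fy=4,interpolation=cv2.INTER_CUBIC))
E
```

```text
9.920166343100169 [ 0.60481947 -0.07821132]
[[ 3.27419579  4.68046755]
 [ 5.74376836 -4.61219988]
 [-2.39682514  3.90115037]
 [-0.73209228 -0.67094732]
 [-3.10808774 -0.30148529]
 [-2.78095898 -2.99698543]]
A left [0.5903962  0.00432101 0.055     ] [1.07013456e-02 8.37831518e+01]
mid [ 0.62042124 -0.10722972  0.055     ] [ 10.36932914 -31.27234952]
right [ 0.66552146 -0.15291031  0.055     ] [ 46.92558573 -84.03963142]
vialcap [ 0.64111378 -0.0458624   0.093     ] [41.32459427 25.61262808]
dish [0.53370649 0.4075302  0.012     ] [0.01363177 0.49073013]
jar [ 0.62076966 -0.40070005  0.07      ] [-0.0398453  -0.32041495]
(np.float64(376.08917617946224), np.float64(276.164254200287))
(np.float64(273.48579682328744), np.float64(332.03258804650693))
(np.float64(290.0423149034687), np.float64(214.56212434349686))
(np.float64(198.3879316213649), np.float64(254.096206573705))
```

View pics/sc.png

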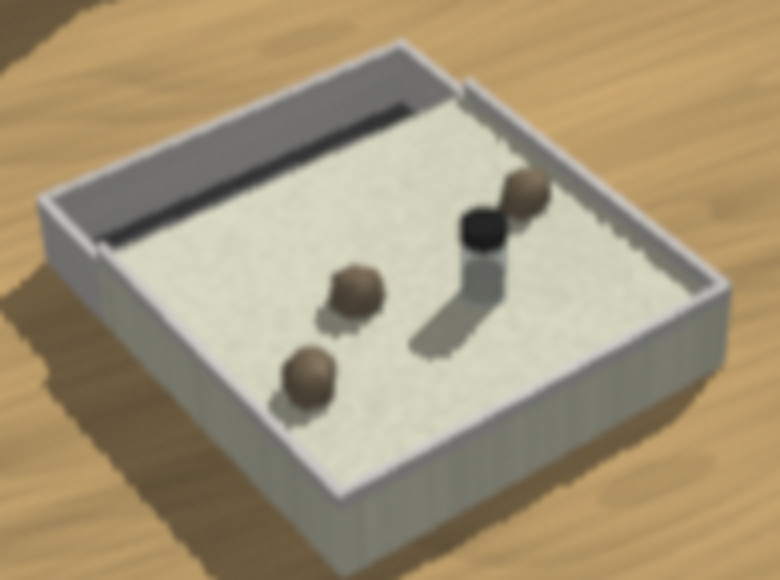

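The rim evidently lies within the ±120 outline (the trough's inside length of 230 mm fits that), so I'll refit with the outer corners at ±120 and +120.

```bash
python3 - <<'E'
from h import *
from scipy.optimize import least_squares
c=load("top0.npz");s=load("scene0.npz")
pix=lambda x,y:(280+(x+.5)/3.6-.5,145+(y+.5)/3.6-.5)
pis=lambda x,y:(190+(x+.5)/4-.5,205+(y+.5)/4-.5)
C=[(.12,.12,.055),(.12,-.12,.055),(-.165,.12,.045),(-.165,-.12,.045)]
A=[pix(51,119),pix(421,57),pix(129,558),pix(500,492)]
B=[pis(731,288),pis(340,495),pis(400,42),pis(40,200)]
def f(q,cams=(0,1)):
    M=np.array([[np.cos(q[2]),-np.sin(q[2])],[np.sin(q[2]),np.cos(q[2])]])
    out=[]
    for i,(cam,L) in enumerate(((c,A),(s,B))):
        if i in cams:
            for P,u in zip(C,L): out+=list(np.array(proj(cam,[*(M@P[:2]+q[:2]),P[2]]))-u)
    return np.array(out)
for cams in ((0,),(1,),(0,1)):
    S=least_squares(f,[.6,-.08,.17],args=(cams,)); print(S.x,np.degrees(S.x[2]),np.round(S.fun,1))
q=S.x;M=np.array([[np.cos(q[2]),-np.sin(q[2])],[np.sin(q[2]),np.cos(q[2])]])
np.savez("tray.npz",o=q[:2],M=M)
for n,p,p2,z in [("left",(141,294),(526,194),.055),("mid",(317,247),(356,292),.055),("right",(388,177),(309,378),.055),("vialcap",(222,204),(484,230),.093)]:
    w=onz(c,*pix(*p),z);w2=onz(s,*pis(*p2),z);print(n,w[:2],np.round(w2tray(w[:2])*1000,1),np.round(w2tray(w2[:2])*1000,1))
E
```

```text
[ 0.60656941 -0.07700252  0.17178377] 9.842484968858813 [ 0.  -0.5 -0.2 -0.7 -0.5  0.6  0.7  0.5]
[ 0.60537876 -0.07785337  0.17336347] 9.932995193749502 [ 0.5 -0.7 -0.1  0.9  0.6 -0.5 -1.  -0.4]
[ 0.60603832 -0.07752921  0.17238851] 9.877133920272197 [ 0.2 -0.2 -0.  -0.5 -0.2  0.8  1.   0.7  0.8 -0.5  0.1  1.1  1.  -0.4
 -0.7 -0.3]
left [0.5903962  0.00432101] [-1.4 83.3] [-1.2 81.7]
mid [ 0.62042124 -0.10722972] [  9.1 -31.7] [  8.4 -33.9]
right [ 0.66552146 -0.15291031] [ 45.7 -84.5] [ 45.6 -87.2]
vialcap [ 0.64111378 -0.0458624 ] [40.  25.2] [44.7 18.9]
```

{"fn": "play_rows", "kwargs": {"deltas": [255,0,0,0,0.11,255,0,0,0,0.11,255,35,0,23,0,255,35,0,23,0,255,35,0,23,0,255,35,0,23,0,255,35,0,23,0,255,35,0,23,0,255,35,0,23,0,255,35,0,23,0]}}

```text
time_s: 1.1
tcp_pos: [0.4843, -0.3464, 0.2222]
ee_rot: [[0.985, -0.001, -0.172], [0.172, 0.0, 0.985], [-0.001, -1.0, 0.001]]
wrist_force: [0.3, 0.1, 0.1]
gripper_width: 0.169
```

```bash
cat > w.py <<'E'
from station import r
from h import *
s=r.sense();p=s["tcp_pos"];R=s["ee_rot"];f=frame()
print("t",round(s["time_s"],2),"tray",np.round(w2tray(p[:2])*1000,1),"z",round(p[2]*1000,1),"w",round(s["gripper_width"],3),"F",np.round(s["wrist_force"],1),"yaw",np.degrees(np.arctan2(R[1,0],R[0,0])).round(2))
E
python3 w.py
```

```text
t 1.1 tray [-166.1 -244. ] z 222.2 w 0.169 F [0.3 0.1 0.1] yaw 9.9
```

{"fn": "play_rows", "kwargs": {"deltas": [255,32,0,20,0,255,32,0,20,0,255,32,0,20,0,255,32,0,20,0,255,32,0,20,0,255,32,0,20,0,255,32,0,20,0,255,32,0,18,0,255,0,30,0,0,255,0,30,0,0]}}

```text
time_s: 2.1
tcp_pos: [0.7095, -0.1469, 0.1615]
ee_rot: [[0.985, 0.001, -0.174], [0.174, 0.0, 0.985], [0.001, -1.0, 0.0]]
wrist_force: [0.1, 0.3, -0.1]
gripper_width: 0.009
```

```bash
python3 w.py; python3 - <<'E'
from station import r,eyes
import cv2
c=eyes.capture("scene");cv2.imwrite("pics/s1.png",cv2.resize(c["img"][150:380,150:430],None,fx=2.5,fy=2.5,interpolation=cv2.INTER_CUBIC))
E
```

```text
t 2.1 tray [ 90.1 -86.1] z 161.5 w 0.009 F [ 0.1  0.3 -0.1] yaw 10.0
```

View pics/s1.png

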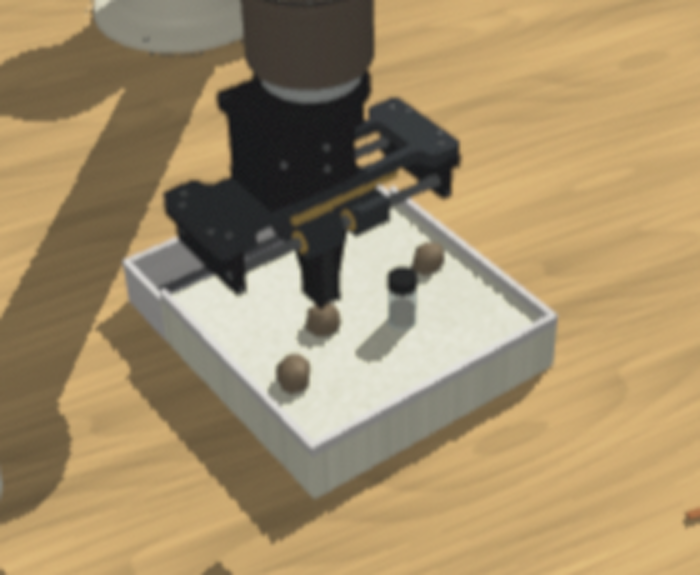

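The closed fingers are above the tray and all objects are still in place; the tip in the picture sits at (320,303), as expected for its height.

{"fn": "play_rows", "kwargs": {"deltas": [255,0,30,0,0,255,0,30,0,0,255,0,30,0,0,255,0,15,0,0,255,0,6,0,0,255,0,0,0,0,255,-5,0,0,0,255,-8,0,0,0,255,-8,0,0,0,255,-8,0,0,0]}}

```text
time_s: 3.15
tcp_pos: [0.6795, -0.1535, 0.0526]
ee_rot: [[0.985, 0.002, -0.172], [0.172, -0.0, 0.985], [0.002, -1.0, -0.0]]
wrist_force: [0.3, -0.3, -0.6]
gripper_width: 0.007
```

```bash
python3 w.py; python3 - <<'E'
from station import r,eyes
import cv2
c=eyes.capture("scene");cv2.imwrite("pics/s2.png",cv2.resize(c["img"][150:380,150:430],None,fx=2.5,fy=2.5,interpolation=cv2.INTER_CUBIC))
E
```

```text
t 3.15 tray [ 59.4 -87.4] z 52.6 w 0.007 F [ 0.3 -0.3 -0.6] yaw 9.9
```

View pics/s2.png

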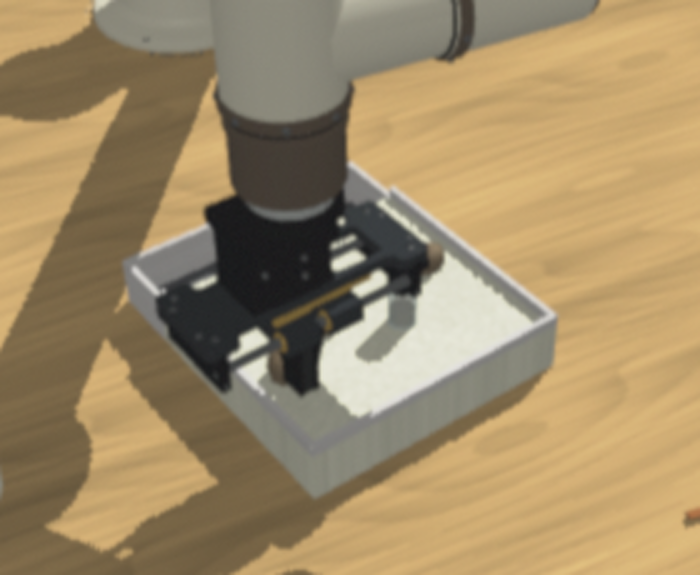

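The fingers are down behind the right stone, at picture (300,385), and already touching it; the vial is clear.

{"fn": "play_rows", "kwargs": {"deltas": [255,-10,1,0,0,255,-10,1,0,0,255,-10,0,0,0,255,-10,0,0,0,255,-10,0,0,0,255,-10,0,0,0,255,-10,0,0,0,255,-10,0,0,0,255,-10,0,0,0,255,-5,0,0,0]}}

```text
time_s: 4.2
tcp_pos: [0.5852, -0.1698, 0.0496]
ee_rot: [[0.985, -0.0, -0.172], [0.172, 0.0, 0.985], [-0.0, -1.0, 0.0]]
wrist_force: [-0.0, 0.0, 0.7]
gripper_width: 0.012
```

```bash
python3 w.py; cat > cap.py <<'E'
import sys
from station import r,eyes
import cv2
n=sys.argv[1]
a=eyes.capture("scene")["img"][170:370,170:410];b=eyes.capture("top")["img"][140:320,270:440]
a=cv2.resize(a,None,fx=1.9,fy=1.9,interpolation=cv2.INTER_CUBIC);b=cv2.resize(b,(int(170*380/180),380),interpolation=cv2.INTER_CUBIC)
cv2.imwrite(f"pics/{n}.png",cv2.hconcat([a[:380],b])[:, :800])
E
python3 cap.py p1
```

```text
t 4.2 tray [-36.4 -87.4] z 49.6 w 0.012 F [-0.   0.   0.7] yaw 9.88
```

View pics/p1.png

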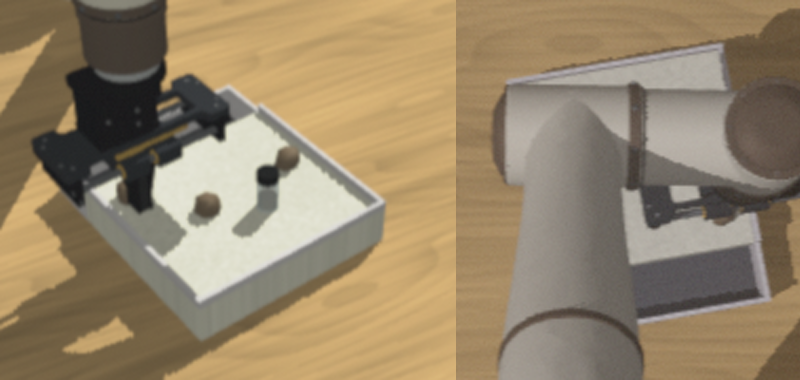

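The stone, at left picture (125,190), is still in front of the fingers. I'll push on over the edge.

{"fn": "play_rows", "kwargs": {"deltas": [255,-8,0,0,0,255,-8,0,0,0,255,-8,0,0,0,255,-8,0,0,0,255,-8,0,0,0,255,-8,0,0,0,255,-8,0,0,0,255,-8,0,0,0,255,-8,0,0,0,255,-3,0,0,0]}}

```text
time_s: 5.3
tcp_pos: [0.5113, -0.1827, 0.0495]
ee_rot: [[0.985, -0.001, -0.172], [0.172, 0.0, 0.985], [-0.001, -1.0, 0.0]]
wrist_force: [0.5, -0.2, 0.3]
gripper_width: 0.005
```

```bash
python3 w.py; python3 cap.py p2
```

```text
t 5.3 tray [-111.4  -87.3] z 49.5 w 0.005 F [ 0.5 -0.2  0.3] yaw 9.88
```

View pics/p2.png

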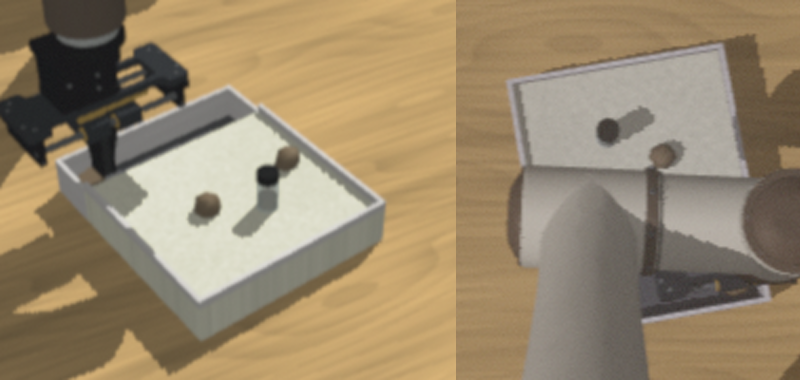

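{"fn": "play_rows", "kwargs": {"deltas": [255,0,-25,0,0,255,0,-25,0,0,255,23,-5,8,0,255,23,0,8,0,255,23,0,8,0,255,23,0,8,0,255,23,0,8,0,255,23,0,8,0,255,23,0,7,0,255,3,0,0,0]}}

```text
time_s: 6.4
tcp_pos: [0.667, -0.0988, 0.104]
ee_rot: [[0.985, 0.001, -0.174], [0.174, -0.0, 0.985], [0.001, -1.0, -0.0]]
wrist_force: [-0.2, -0.0, -0.1]
gripper_width: 0.007
```

```bash
python3 w.py; python3 cap.py p3
```

```text
t 6.4 tray [ 56.4 -31.4] z 104.0 w 0.007 F [-0.2 -0.  -0.1] yaw 10.02
```

View pics/p3.png

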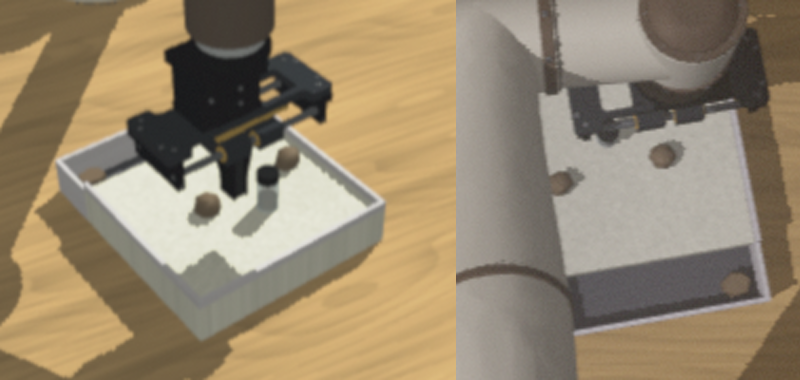

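The first stone lies in the trough at right picture (736,284). Now the middle one.

{"fn": "play_rows", "kwargs": {"deltas": [255,0,25,-2,0,255,0,22,0,0,255,0,7,0,0,255,0,0,0,0,255,-10,0,0,0,255,-10,0,0,0,255,-10,0,0,0,255,-10,0,0,0,255,-10,0,0,0,255,-10,0,0,0]}}

```text
time_s: 7.5
tcp_pos: [0.605, -0.1126, 0.051]
ee_rot: [[0.985, 0.001, -0.172], [0.172, 0.0, 0.985], [0.001, -1.0, -0.0]]
wrist_force: [1.0, 0.9, 0.2]
gripper_width: 0.004
```

```bash
python3 w.py; python3 cap.py p4
```

```text
t 7.5 tray [ -7.  -34.3] z 51.0 w 0.004 F [1.  0.9 0.2] yaw 9.9
```

View pics/p4.png

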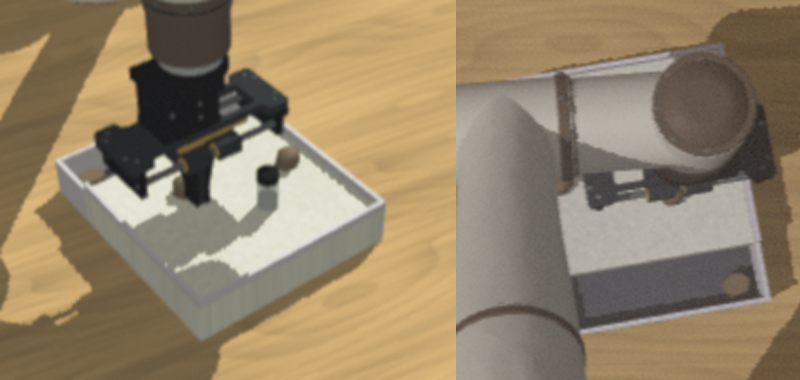

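The middle stone, at right picture (672,197), is being pushed squarely and the vial hasn't moved.

{"fn": "play_rows", "kwargs": {"deltas": [255,-10,0,0,0,255,-11,0,0,0,255,-11,0,0,0,255,-11,0,0,0,255,-11,0,0,0,255,-11,0,0,0,255,-11,0,0,0,255,-11,0,0,0,255,-10,0,0,0,255,-8,0,0,0]}}

```text
time_s: 8.6
tcp_pos: [0.5013, -0.1306, 0.0506]
ee_rot: [[0.985, -0.0, -0.172], [0.172, 0.0, 0.985], [-0.0, -1.0, 0.0]]
wrist_force: [-0.6, -0.7, 0.9]
gripper_width: 0.005
```

```bash
python3 w.py; python3 cap.py p5
```

```text
t 8.6 tray [-112.3  -34.4] z 50.6 w 0.005 F [-0.6 -0.7  0.9] yaw 9.89
```

View pics/p5.png

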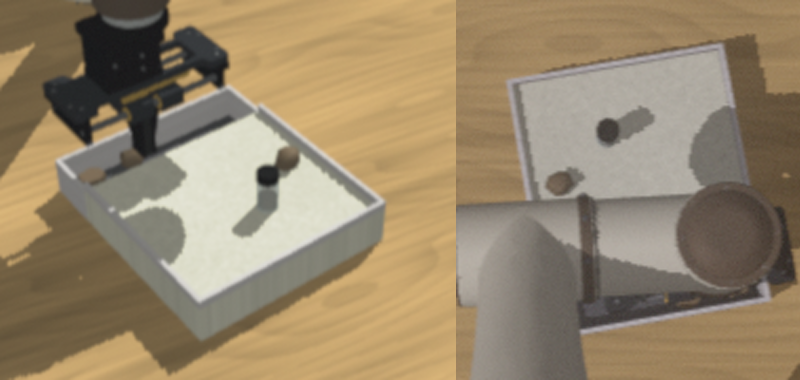

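The second stone has gone in, at left picture (128,158). Now over to the left stone.

{"fn": "play_rows", "kwargs": {"deltas": [255,0,-25,0,0,255,0,-30,0,0,255,20,0,15,0,255,20,0,15,0,255,20,0,15,0,255,20,0,15,0,255,20,0,15,0,255,20,0,15,0,255,20,0,15,0,255,16,0,12,0]}}

```text
time_s: 9.7
tcp_pos: [0.6372, 0.0128, 0.1054]
ee_rot: [[0.985, 0.001, -0.173], [0.173, -0.0, 0.985], [0.001, -1.0, -0.0]]
wrist_force: [-0.7, 0.3, 0.0]
gripper_width: -0.001
```

```bash
python3 w.py; python3 cap.py p6
```

```text
t 9.7 tray [46.2 83.7] z 105.4 w -0.001 F [-0.7  0.3  0. ] yaw 9.95
```

View pics/p6.png

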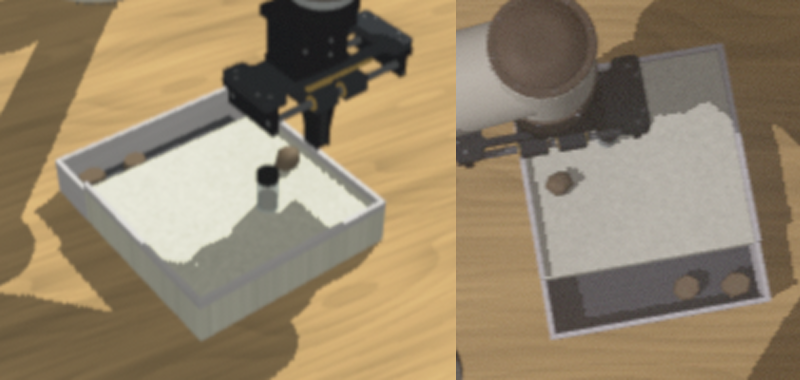

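Two stones lie in the trough at right picture (686,287) and (736,284). The third is at (559,183).

{"fn": "play_rows", "kwargs": {"deltas": [255,0,25,-1,0,255,0,22,0,0,255,0,7,0,0,255,0,0,0,0,255,-10,0,0,0,255,-10,0,0,0,255,-10,0,0,0,255,-10,0,0,0,255,-10,0,0,0,255,-10,0,0,0]}}

```text
time_s: 10.8
tcp_pos: [0.5762, 0.0002, 0.052]
ee_rot: [[0.985, 0.001, -0.172], [0.172, 0.0, 0.985], [0.001, -1.0, 0.0]]
wrist_force: [0.4, -0.0, 0.1]
gripper_width: 0.0
```

```bash
python3 w.py; python3 cap.py p7
```

```text
t 10.8 tray [-16.1  81.7] z 52.0 w 0.0 F [ 0.4 -0.   0.1] yaw 9.91
```

View pics/p7.png

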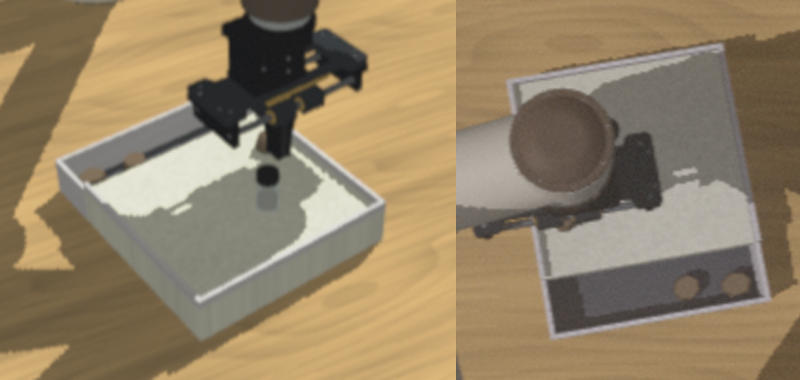

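The stone, at left picture (261,143), is ahead of the fingers and the vial is still standing.

{"fn": "play_rows", "kwargs": {"deltas": [255,-10,0,0,0,255,-10,0,0,0,255,-10,0,0,0,255,-10,0,0,0,255,-10,0,0,0,255,-10,0,0,0,255,-10,0,0,0,255,-10,0,0,0,255,-10,0,0,0,255,-6,0,0,0]}}

```text
time_s: 11.9
tcp_pos: [0.4812, -0.0165, 0.0515]
ee_rot: [[0.985, -0.001, -0.172], [0.172, -0.0, 0.985], [-0.001, -1.0, 0.0]]
wrist_force: [0.5, 0.4, -0.3]
gripper_width: 0.006
```

{"fn": "play_rows", "kwargs": {"deltas": [255,0,0,0,0,255,0,-25,0,0,255,0,-30,0,0,255,0,-40,0,0,255,0,-40,0,0,255,10,-30,40,0,255,10,0,45,0,255,10,0,45,0,255,10,0,45,0,255,0,0,30,0]}}

```text
time_s: 12.9
tcp_pos: [0.4872, 0.1949, 0.2161]
ee_rot: [[0.985, 0.001, -0.173], [0.173, 0.001, 0.985], [0.001, -1.0, 0.0]]
wrist_force: [-0.3, -0.3, 0.3]
gripper_width: 0.005
```

```bash
python3 w.py; python3 cap.py p8
```

```text
t 12.9 tray [-70.4 288.7] z 216.1 w 0.005 F [-0.3 -0.3  0.3] yaw 9.99
```

View pics/p8.png

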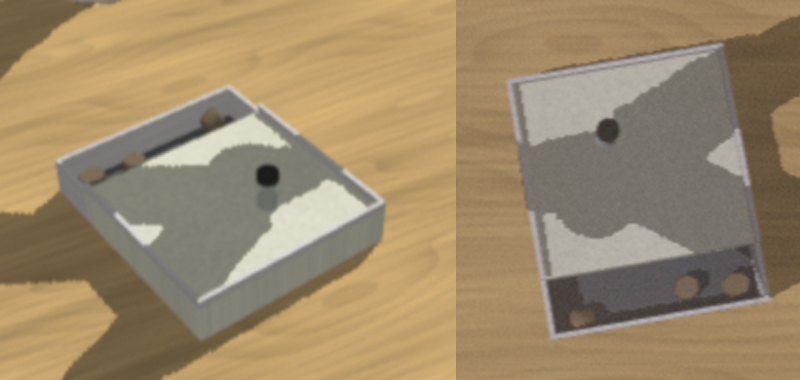

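All three stones appear to be in the trough. The third, at right picture (581,317), is close to the outer wall, so I'll check its height from the two views, along with the objects that had to stay put.

```bash
python3 - <<'E'
from station import r,eyes
from h import *
t=eyes.capture("top");s=eyes.capture("scene")
cv2.imwrite("pics/f.png",s["img"]);cv2.imwrite("pics/ft.png",t["img"])
a=cv2.resize(s["img"][205:265,195:305],None,fx=7,fy=7,interpolation=cv2.INTER_CUBIC)
b=cv2.resize(t["img"][240:305,310:420],None,fx=7,fy=7,interpolation=cv2.INTER_CUBIC)
cv2.imwrite("pics/f_s.png",a);cv2.imwrite("pics/f_t.png",b)
np.savez("topf.npz",**t);np.savez("scenef.npz",**s)
t0=load("top0.npz")["img"];
for n,(y,x) in {"vial":((190,212),(332,350)),"dish":((235,272),(125,165)),"jar":((198,230),(478,512))}.items():
    A=t0[y[0]:y[1],x[0]:x[1]];B=t["img"]
    m=cv2.matchTemplate(B[y[0]-8:y[1]+8,x[0]-8:x[1]+8],A,cv2.TM_CCOEFF_NORMED);_,v,_,l=cv2.minMaxLoc(m);print(n,v,l[0]-8,l[1]-8)
E
```

```text
vial 0.8554224967956543 0 0
dish 0.47003135085105896 -8 -1
jar 0.9973607063293457 0 0
```

View pics/f_s.png

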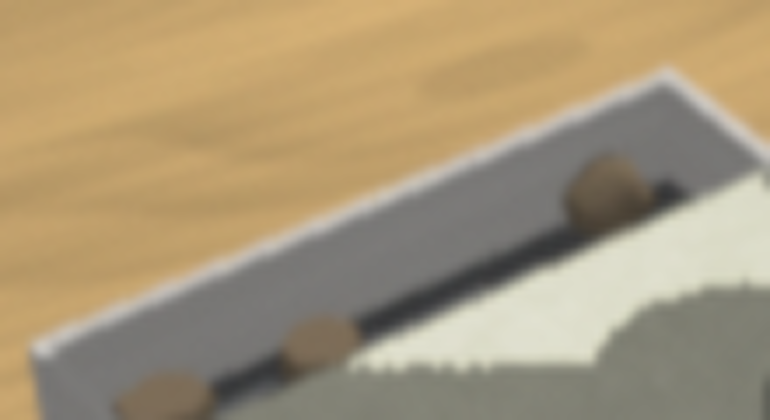

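View pics/f_t.png

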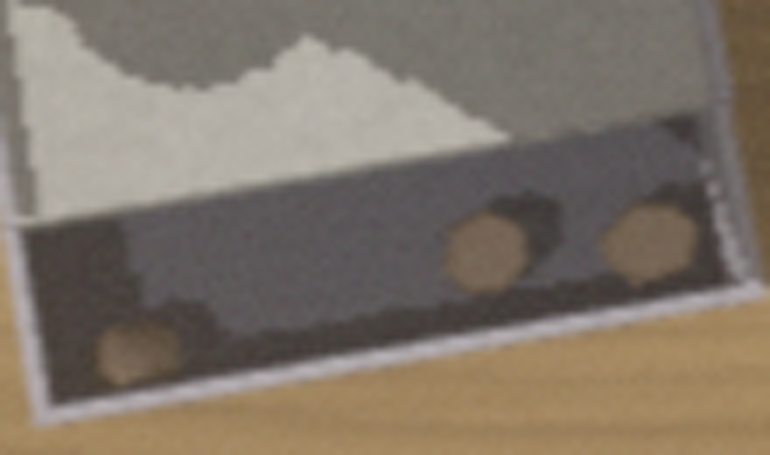

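View pics/f.png

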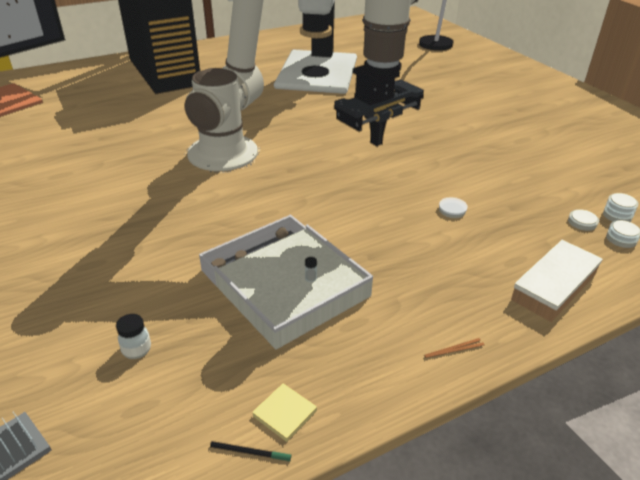

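```bash
python3 - <<'E'
from h import *
t=load("topf.npz");s=load("scenef.npz")
g=lambda x,y,o:((x+.5)/7-.5+o[0],(y+.5)/7-.5+o[1])
o1,d1=ray(t,*g(138,352,(310,240)));o2,d2=ray(s,*g(608,195,(195,205)))
k=np.linalg.lstsq(np.c_[d1,-d2],o2-o1,rcond=None)[0]
p,q=o1+k[0]*d1,o2+k[1]*d2
print(p,q,w2tray((p+q)[:2]/2))
d0=load("scene0.npz")["img"]
for n,(y,x) in {"dish":((193,224),(432,474)),"vial":((254,270),(302,320))}.items():
    A=d0[y[0]:y[1],x[0]:x[1]]
    m=cv2.matchTemplate(s["img"][y[0]-8:y[1]+8,x[0]-8:x[1]+8],A,cv2.TM_CCOEFF_NORMED);_,v,_,l=cv2.minMaxLoc(m);print(n,v,l[0]-8,l[1]-8)
E
```

```text
[ 0.44731869 -0.01962368  0.02107227] [ 0.44592189 -0.02279479  0.0210708 ] [-0.14739422  0.08283111]
dish 0.9993653893470764 0 0
vial 0.8321230411529541 0 0
```

```bash
python3 - <<'E'
from station import r
print(r.finish_job())
E
```

```text
the job is handed in; nothing more can be done
None
```

All three stones lie in the catch trough. I swept them one at a time with closed fingers along their own lanes and over the open edge, picking none up. I handed the job in at about 13 s, and no wrist force I read passed about 1.4 N.

**Stones:** the final top and scene pictures show all three in the trough. The third (left) stone is near the outer wall, with its centre about 16 mm above the floor. That suggests it rests on its side; the other two look flat.

**Vial, dish and jar:** compared with the first pictures, none of the three shows any shift.
- **Vial:** the match was weaker (0.83–0.86), as the arm's shadow lay over it.
- **Dish:** the top-view match failed (0.47), most likely because the arm was over the dish. The scene view matched at 0.999.

**Tray fit:** my first fit was off by up to about 6 mm because I took the rim to lie outside the board's outline. The refit matched both cameras to about 1 pixel.

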